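# Transfer screw jars to the kit tray in reverse order

## Task

Move the four screw jars from the wooden rack into the green kit tray, one to a pocket, so that the row ends up in the reverse order: the jar that now stands at the left end of the wooden rack goes into the pocket at the right end of the green tray, and so on, mirrored along the row. Never tip a jar over, and leave all four standing upright on the pocket floors, let go.

Things in the scene. Friction and masses are not known exactly. Their poses are not given: they have to be found in the camera images.
- rack: Source rack: pale wooden tray, 62 x 245 x 15 mm (x, y, z), fixed to the bench. Four open square-ish pockets in one row along its own y axis, centres at y = -90, -30, +30, +90 mm, x = 0; walls 5 mm thick, rims 15 mm above the bench. Origin: centre of its underside, at bench level.
- kit: Target: green plastic kit tray, empty at the start, same shape as the wooden rack and fixed to the bench roughly parallel to it (one lies nearer the robot, the other farther; their y axes point the same way to within 0.4 rad). 62 x 245 x 15 mm; four pockets along its own y axis, centres at y = -90, -30, +30, +90 mm, x = 0; each pocket 52 mm (x) by 55 mm (y) inside, its floor 5 mm above the tray's underside, rims 15 mm. Origin: centre of its underside, at bench level.
- jar_red_mid (a point): Centre (half-way up) of the upright, closed cylindrical screw jar with the red lid and red band and a grey wall, 36 mm diameter, 70 mm tall, about 0.1 kg, rigid. Its z axis points up through the lid; the jar's foot is 35 mm below this point. At the start it stands on the red insert in the wooden rack.
- jar_yellow_mid (a point): Centre (half-way up) of the upright, closed cylindrical screw jar with the yellow lid and yellow band and a grey wall, 36 mm diameter, 70 mm tall, about 0.1 kg, rigid. Its z axis points up through the lid; the jar's foot is 35 mm below this point. At the start it stands on the yellow insert in the wooden rack.
- jar_blue_mid (a point): Centre (half-way up) of the upright, closed cylindrical screw jar with the blue lid and blue band and a grey wall, 36 mm diameter, 70 mm tall, about 0.1 kg, rigid. Its z axis points up through the lid; the jar's foot is 35 mm below this point. At the start it stands on the blue insert in the wooden rack.
- jar_white_mid (a point): Centre (half-way up) of the upright, closed cylindrical screw jar with the white lid and white band and a grey wall, 36 mm diameter, 70 mm tall, about 0.1 kg, rigid. Its z axis points up through the lid; the jar's foot is 35 mm below this point. At the start it stands on the white insert in the wooden rack.
- insert_red: Flat red insert, 50 x 50 x 3 mm, fixed in one pocket of the wooden rack under the red jar; it stays behind and so shows which pocket that jar came from. Origin: centre of its underside, 5 mm above the bench.
- insert_yellow: Flat yellow insert, 50 x 50 x 3 mm, fixed in one pocket of the wooden rack under the yellow jar; it stays behind and so shows which pocket that jar came from. Origin: centre of its underside, 5 mm above the bench.
- insert_blue: Flat blue insert, 50 x 50 x 3 mm, fixed in one pocket of the wooden rack under the blue jar; it stays behind and so shows which pocket that jar came from. Origin: centre of its underside, 5 mm above the bench.
- insert_white: Flat white insert, 50 x 50 x 3 mm, fixed in one pocket of the wooden rack under the white jar; it stays behind and so shows which pocket that jar came from. Origin: centre of its underside, 5 mm above the bench.
Mind the look-alikes: they are no part of the job. What is shaped like the part that bears jar_white_mid but turquoise is not meant. What is shaped like the part that bears jar_red_mid but orange is not meant.

How it is judged:
By the outcome, as a careful person would: the job done as asked, in the order asked, and still so for the second after the job is handed in, with the robot touching nothing.
It also fails if it takes over 88 s, if anything falls off the work surface, if the arm or the gripper's body presses on something with over 40 N, if the wrist force passes 120 N, or if a joint passes its speed limit or range.

## Robot

A 6-joint arm with a two-finger parallel gripper is mounted at the origin on the work surface. World frame = base frame: x ahead of the robot, y to its left, z up, the work surface at z = 0. Lengths are in m, angles in rad, forces in N, time in s.
With the tool pointing down it reaches from about 0.35 to 0.85 m from the base axis. Payload 8.1 kg.
Tool frame: the origin (TCP) lies at the very end of the fingers, on their centre line; the grasp point (between the pads) lies 19 mm behind it; z points along the fingers, y is the line along which they close (so a half turn about z gives the same grasp; the last joint's range is limited). The gripper opens to 85 mm and grips with 20 to 120 N. Pads are 22 mm wide; open, the fingers measure 114 mm over their backs; the gripper's body (76 mm by 85 mm) begins 54 mm behind the grasp point. The pads swing forward as they close: fully open they stand 13 mm farther back than shut.
Start: joints at [-1.229, 0.13, 1.488, -0, 1.523, -0.085], TCP at [0.248, -0.546, 0.231] pointing down, gripper open.
Joint ranges: [-2.96, 2.96], [-0.89, 2.26], [0.02, 2.5], [-1.34, 4.48], [0, 2.73], [-2.66, 2.66]. Speed limits (rad/s): [2.39, 2.39, 2.79, 3.14, 3.14, 3.14].

## Interface

Orientations are given as [roll, pitch, yaw] about the fixed x, y, z axes, in that order (R = Rz(yaw) Ry(pitch) Rx(roll)).
In Python, from station import manip, optics, nets gives the robot as it stands.
- The arm moves only by the tool step_arm, never from a script. Its argument "increments" is a list of rows, each an object with "translation": the shift along the tool's x, y, z as a fraction of full scale, a list of three; "dr": the turn, a rotation vector about the tool's x, y, z as a fraction of full scale, a list of three; "jaw": the finger opening in mm, from 0 to 85.4. In form: [{"translation": [x, y, z], "dr": [wx, wy, wz], "jaw": jaw}, ...]. A call has exactly 8 rows; each row shifts and turns the commanded pose from where the row before left it, along the tool's axes as they then stand; what a row does not reach is not made up. Full scale, the value 1, is 40 mm for a shift and 0.1 rad for a turn. A row lasts 1/10 s, in which the tool goes at most 50 mm and 8.59 degrees, less where a joint would pass 70% of its speed; a pose out of reach is approached as far as the arm can. A call with a number of a shift or a turn outside -1 to 1 is refused whole. A call with a gripper value outside its range is refused whole. The fingers move at their own pace and stop on an object; "squeeze" is the grip in N (left out, the last holds). Time passes only in rows, so rows that do not move let the fingers close, or fill a call up. It gives the time, the measured TCP pose, the force, the opening and the grip force at its end, in the units of the state.
- manip.get_obs(): the state, without advancing time (a new reading comes with each control period).
- optics.snapshot(name): name is "side" or "top"; returns a dict with "color" (400x640x3 uint8, red, green, blue), "K" (3x3 intrinsics, pixels), "k1" (the pictures are not rectified: a ray, as slopes to the right and down, at radius r is drawn at 1 + k1 r^2 times it, then the intrinsics apply), "cam_to_world" (4x4, takes a point from camera to world coordinates). Camera axes: x right, y down, z forward; pixel columns grow to the right and rows downward; lengths in m; the calibration is good to about 2 mm. A picture is of the moment at which its call begins. There is no depth.
- manip.job_done(): hands the job in; it is judged then, once.
Trained networks look in a picture, given as the dict that the camera call returned (one of the last four; its "shot" number tells which), for a name from the list of things; names that differ only in an ending like _2 or _b are one class to them, and where a whole thing is asked for, a point or a joint stands for the part that bears it (a point fixed in the world has none). Each returns a list of dicts, best first, with "confidence" (0 to 1); they miss things now and then, are a little off and sometimes report something else, mostly with a low value. They report only what shows in the picture. A call takes as long as a camera call. They do not tell look-alikes from the thing itself.
- nets.silhouettes(name, picture): "pixels" (400x640 bool, what is visible of it) and "rect" ([left, top, right, bottom] in pixels, round what is visible of it).
The state is a dict: "t": time; "joint_positions": joint angles; "joint_velocities": joint speeds; "joint_torque": joint torques, N m; "ee_pos": TCP position; "tool_rot": TCP orientation; "wrist_force": force on the tool from outside, world axes, zero at the start; "wrist_torque": the same for the moment, N m; "finger_gap": opening from 0.0 (shut) to 1.0 (fully open); "gripper_force": force on a finger pad.
Only numpy, scipy, OpenCV 4.12 (cv2) and the standard library are available. Lean on these libraries where they do the work, as an engineer would, in place of code of your own. Each camera call takes 0.05 s, during which the arm holds its last target. There are 200 camera calls.

## Working session

There is one attempt and no reset: what is moved stays moved. The work goes in short steps, Python scripts to look and compute and a tool call to move; the robot and the scene stay as the last step left them, time stands still between calls to the robot, and variables do not carry over. Pictures are saved under pics/ and viewed, at most 14 in all, crops included, and the job is handed in when it is done.

Besides the shell and the picture viewer there is one more tool, called after "Request:" as name(argument=value, ...) on one line, values as JSON. step_arm: Moves the arm, as the interface text tells. Shift numbers are shares of 40 mm and turn numbers shares of 0.1 rad, none past 1 either way. Its arguments: {"type":"object","properties":{"increments":{"type":"array","items":{"type":"object","properties":{"translation":{"type":"array","items":{"type":"number","minimum":-1,"maximum":1}},"dr":{"type":"array","items":{"type":"number","minimum":-1,"maximum":1}},"jaw":{"type":"number"}}}},"squeeze":{"type":"number"}},"required":["increments"]}

```bash
mkdir -p pics; cat > h.py <<'E'
import numpy as np, cv2
from station import manip, optics, nets
def snap(n,f=None):
    p=optics.snapshot(n)
    if f: cv2.imwrite('pics/'+f,p['color'][:,:,::-1])
    return p
def ray(p,u,v):
    K=p['K'];d=np.array([(u-K[0,2])/K[0,0],(v-K[1,2])/K[1,1]]);s=d.copy()
    for _ in range(20): s=d/(1+p['k1']*(s@s))
    M=np.array(p['cam_to_world']);return M[:3,3],M[:3,:3]@np.r_[s,1]
def at(p,u,v,z):
    o,d=ray(p,u,v);return o+d*(z-o[2])/d[2]
def proj(p,X):
    M=np.array(p['cam_to_world']);c=M[:3,:3].T@(np.array(X)-M[:3,3]);s=c[:2]/c[2];s=s*(1+p['k1']*(s@s));K=p['K']
    return np.array([K[0,0]*s[0]+K[0,2],K[1,1]*s[1]+K[1,2]])
E
python3 - <<'E'
from h import *
for n in('top','side'):
    p=snap(n,n+'0.png');print(n,p['cam_to_world'],p['K'],p['k1'])
    for q in ['rack','kit','jar_red_mid','jar_yellow_mid','jar_blue_mid','jar_white_mid']:
        print(q,[(round(d['confidence'],2),[int(x) for x in d['rect']]) for d in nets.silhouettes(q,p)])
print(manip.get_obs())
E
```

```text
top [[-0.0271564  -0.98562729  0.16673743  0.34453511]
 [-0.999565    0.02485465 -0.01587625 -0.02425701]
 [ 0.01150387 -0.16709604 -0.98587351  0.92786309]
 [ 0.          0.          0.          1.        ]] [[513.53603013   0.         325.30959044]
 [  0.         513.53603013 193.43403184]
 [  0.           0.           1.        ]] -0.07449771799561197
rack [(0.94, [232, 198, 371, 242])]
kit [(0.57, [218, 100, 352, 137])]
jar_red_mid [(0.94, [316, 259, 338, 285]), (0.83, [310, 206, 331, 225])]
jar_yellow_mid [(0.56, [273, 203, 294, 230]), (0.36, [238, 202, 263, 226])]
jar_blue_mid [(0.8, [338, 209, 362, 232])]
jar_white_mid [(0.7, [239, 201, 263, 229]), (0.68, [240, 142, 265, 175])]
side [[ 0.6774239  -0.49570975  0.54347833  0.14769063]
 [-0.73544646 -0.44167983  0.51384572 -0.35336001]
 [-0.01467492 -0.74779059 -0.66377246  0.48126158]
 [ 0.          0.          0.          1.        ]] [[391.24741614   0.         317.81857512]
 [  0.         391.24741614 193.59821024]
 [  0.           0.           1.        ]] -0.08066188234879262
rack [(0.71, [235, 186, 353, 276])]
kit [(0.92, 
[... 297 characters left out ...]
7, 'joint_positions': array([-1.22939548e+00,  1.30338102e-01,  1.48819423e+00,  2.08426631e-05,
        1.52302355e+00, -8.53970753e-02]), 'joint_velocities': array([-0.00074209,  0.00013723,  0.00076664, -0.00112933,  0.00210346,
       -0.00152742]), 'joint_torque': array([-2.23807707e-03, -5.69146836e+01, -5.00754619e+01, -1.90177730e-04,
        1.00861929e-03, -6.01251486e-06]), 'ee_pos': array([ 0.24840522, -0.54616864,  0.2313324 ]), 'tool_rot': array([ 3.14155424e+00, -1.76067175e-05,  4.26796925e-01]), 'wrist_force': array([ 0.03907358, -0.04800737, -0.49982737]), 'wrist_torque': array([ 0.0035866 ,  0.01030817, -0.00651441]), 'gripper_force': 0.0, 'finger_gap': 1.0002046417795127}
```

View pics/top0.png

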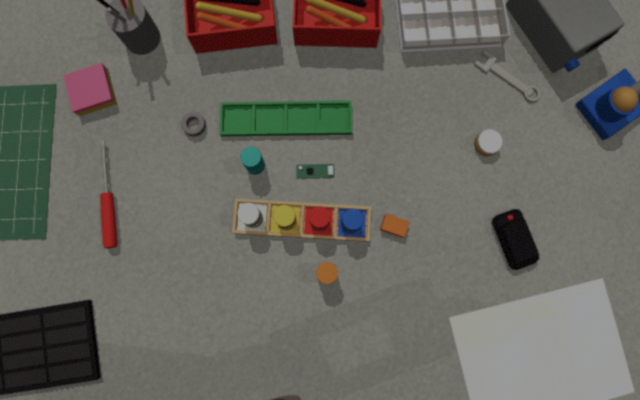

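View pics/side0.png

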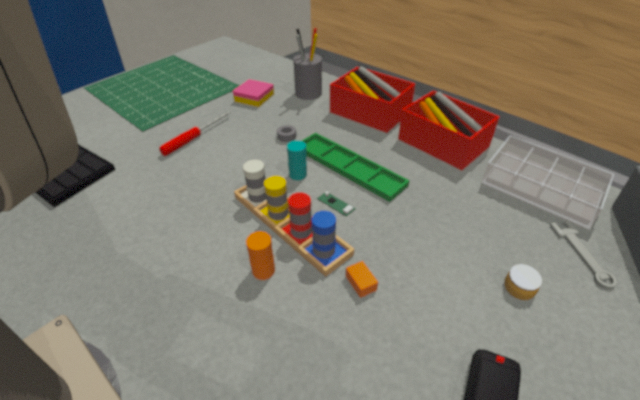

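The left-to-right order is white (250,215), yellow (286,216), red (319,217), blue (352,220). The green tray is the farther one, at (286,119). The turquoise jar at (252,160) and the orange one at (327,273) are decoys. Next I fit poses to the masks.

```bash
cat >> h.py <<'E'
from scipy.optimize import minimize
def hullmask(p,P):
    h=cv2.convexHull(np.array([proj(p,x) for x in P],np.float32)*16).astype(np.int32)
    m=np.zeros((400,640),np.uint8);cv2.fillPoly(m,[h],255,cv2.LINE_AA,4);return m/255.
def cyl(x,y,z0,h=.07,r=.018):
    a=np.linspace(0,2*np.pi,24,endpoint=False)
    return [(x+r*np.cos(t),y+r*np.sin(t),z) for t in a for z in(z0,z0+h)]
def box(x,y,w,L=.245,W=.062,H=.015):
    c,s=np.cos(w),np.sin(w)
    return [(x+c*a-s*b,y+s*a+c*b,z) for a in(-W/2,W/2) for b in(-L/2,L/2) for z in(0,H)]
def fit(views,f,x0,sc):
    def cost(q):
        q=np.array(x0)+q*np.array(sc);t=0
        for p,m in views:
            r=hullmask(p,f(*q));t+=1-np.minimum(r,m).sum()/np.maximum(r,m).sum()
        return t
    n=len(x0);S=np.vstack([np.zeros(n),np.eye(n)])*1.
    r=minimize(cost,np.zeros(n),method='Nelder-Mead',options=dict(initial_simplex=S,xatol=.01,fatol=1e-5,maxiter=300))
    return np.array(x0)+r.x*np.array(sc),r.fun
def mask(p,n,near,z):
    L=[d for d in nets.silhouettes(n,p)]
    u=proj(p,(*near,z));g=[d for d in L if np.hypot((d['rect'][0]+d['rect'][2])/2-u[0],(d['rect'][1]+d['rect'][3])/2-u[1])<14]
    return g[0]['pixels'].astype(float) if g else None
E
python3 - <<'E'
from h import *
t=snap('top');s=snap('side')
def both(n,near,z):
    return [(p,m) for p in(t,s) for m in[mask(p,n,near,z)] if m is not None]
for n,u,v in(('kit',286,119),('rack',302,220)):
    a=at(t,u,v,.015)[:2]; V=both(n,a,.008)
    if n=='rack':
        W=[]
        for p,m in V:
            c=np.vstack([q for q in np.argwhere(m>0)])[:,::-1].astype(np.int32)
            h=np.zeros((400,640),np.uint8);cv2.fillPoly(h,[cv2.convexHull(c)],1);W.append((p,h*1.))
        V=W[:1]
    print(n,len(V),*fit(V,box,[*a,0.05],[.01,.01,.1]),[np.round(fit([x],box,[*a,0.05],[.01,.01,.1])[0],4) for x in V])
for n,u,v,z0 in(('white',250,215,.008),('yellow',286,216,.008),('red',319,217,.008),('blue',352,220,.008),('white',252,160,0),('red',327,273,0)):
    a=at(t,u,v,z0+.07)[:2];V=both(f'jar_{n}_mid',a,z0+.035)
    f=lambda x,y:cyl(x,y,z0)
    print(n,a.round(4),[np.round(fit([x],f,a,[.01,.01])[0],4) for x in V],fit(V,f,a,[.01,.01]) if V else 0)
E
```

```text
kit 2 [ 0.64446071  0.03142325 -0.00854532] 0.1377823083570544 [array([ 0.6446,  0.0316, -0.0106]), array([ 0.6435,  0.0281, -0.0149])]
rack 1 [ 0.45333041  0.00521735 -0.08062859] 0.044371639158998 [array([ 0.4533,  0.0052, -0.0806])]
white [0.455  0.0885] [array([0.4577, 0.0928]), array([0.4582, 0.0922])] (array([0.45865359, 0.09327634]), np.float64(0.2650454384955361))
yellow [0.4518 0.0286] [array([0.4531, 0.0316]), array([0.4529, 0.0323])] (array([0.45294127, 0.03226619]), np.float64(0.20741694029604907))
red [ 0.4487 -0.0264] [array([ 0.4501, -0.0269]), array([ 0.4486, -0.0279])] (array([ 0.44975981, -0.02709061]), np.float64(0.18620916646845764))
blue [ 0.4423 -0.0812] [array([ 0.444 , -0.0833]), array([ 0.4437, -0.0831])] (array([ 0.44402705, -0.08325003]), np.float64(0.13067218299218253))
white [0.5509 0.0859] [array([0.5565, 0.0874])] (array([0.55646956, 0.08742846]), np.float64(0.1434226085923932))
red [ 0.3561 -0.0372] [array([ 0.357 , -0.0365]), array([ 0.356 , -0.0383])] (array([ 0.35698237, -0.03677522]), np.float64(0.2705176784187281))
```

Request:
step_arm(increments=[{"translation": [0.71, -0.77, 0], "dr": [0, 0, -1], "jaw": 62}, {"translation": [0.79, -0.7, 0], "dr": [0, 0, -1], "jaw": 62}, {"translation": [0.85, -0.62, 0], "dr": [0, 0, -1], "jaw": 62}, {"translation": [0.91, -0.53, 0], "dr": [0, 0, -1], "jaw": 62}, {"translation": [0.96, -0.43, 0], "dr": [0, 0, -1], "jaw": 62}, {"translation": [1, -0.34, 0], "dr": [0, 0, -1], "jaw": 62}, {"translation": [1, -0.23, 0], "dr": [0, 0, -1], "jaw": 62}, {"translation": [1, -0.13, 0], "dr": [0, 0, -1], "jaw": 62}], squeeze=40)

```text
t: 2.4
ee_pos: [0.3529, -0.2273, 0.2315]
tool_rot: [3.141, 0.0, 1.231]
wrist_force: [1.0, 0.2, 0.3]
finger_gap: 0.723
gripper_force: 0.0
```

Request:
step_arm(increments=[{"translation": [1, -0.02, 0.3], "dr": [0, 0, -1], "jaw": 62}, {"translation": [1, 0.08, 0.3], "dr": [0, 0, -1], "jaw": 62}, {"translation": [1, 0.19, 0.3], "dr": [0, 0, -0.6], "jaw": 62}, {"translation": [1, 0.25, 0.3], "dr": [0, 0, 0], "jaw": 62}, {"translation": [1, 0.25, 0.3], "dr": [0, 0, 0], "jaw": 62}, {"translation": [1, 0.25, 0.3], "dr": [0, 0, 0], "jaw": 62}, {"translation": [1, 0.25, 0.3], "dr": [0, 0, 0], "jaw": 62}, {"translation": [1, 0.25, 0.3], "dr": [0, 0, 0], "jaw": 62}])

```text
t: 3.2
ee_pos: [0.4585, 0.0826, 0.1352]
tool_rot: [3.141, -0.0, 1.487]
wrist_force: [0.8, -0.8, 0.2]
finger_gap: 0.726
gripper_force: 0.0
```

Request:
step_arm(increments=[{"translation": [0, 0, 0.4], "dr": [0, 0, 0], "jaw": 62}, {"translation": [0, 0, 0.4], "dr": [0, 0, 0], "jaw": 62}, {"translation": [0, 0, 0], "dr": [0, 0, 0], "jaw": 62}, {"translation": [0, 0, 0], "dr": [0, 0, 0], "jaw": 62}, {"translation": [0, 0, 0], "dr": [0, 0, 0], "jaw": 62}, {"translation": [0, 0, 0], "dr": [0, 0, 0], "jaw": 62}, {"translation": [0, 0, 0], "dr": [0, 0, 0], "jaw": 62}, {"translation": [0, 0, 0], "dr": [0, 0, 0], "jaw": 62}])

```text
t: 4.0
ee_pos: [0.4584, 0.0806, 0.1038]
tool_rot: [3.141, -0.0, 1.486]
wrist_force: [-0.9, 0.0, -0.3]
finger_gap: 0.725
gripper_force: 0.0
```

```bash
python3 - <<'E'
from h import *
t=snap('side')
c=t['color'][100:270,180:420];cv2.imwrite('pics/s1.png',cv2.resize(c,None,fx=3,fy=3)[:,:,::-1])
E
```

```text
(no output)
```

View pics/s1.png

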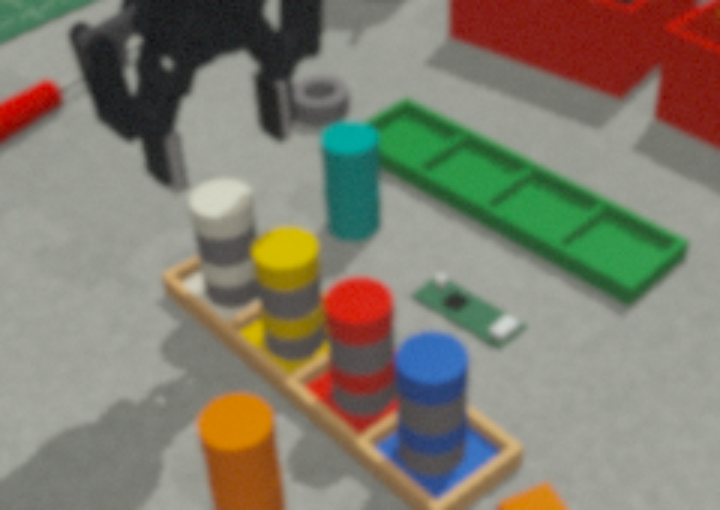

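The fingers straddle the white jar across the row (lid at crop (222,200)), with clearance to the turquoise jar. I descend and grip.

Request:
step_arm(increments=[{"translation": [0.3, -0.02, 0], "dr": [0, 0, 0], "jaw": 62}, {"translation": [0, 0, 0.5], "dr": [0, 0, 0], "jaw": 62}, {"translation": [0, 0, 0.7], "dr": [0, 0, 0], "jaw": 62}, {"translation": [0, 0, 0.6], "dr": [0, 0, 0], "jaw": 62}, {"translation": [0, 0, 0.05], "dr": [0, 0, 0], "jaw": 62}, {"translation": [0, 0, 0], "dr": [0, 0, 0], "jaw": 25}, {"translation": [0, 0, 0], "dr": [0, 0, 0], "jaw": 25}, {"translation": [0, 0, 0], "dr": [0, 0, 0], "jaw": 25}], squeeze=40)

```text
t: 4.85
ee_pos: [0.4595, 0.093, 0.0309]
tool_rot: [3.139, -0.0, 1.487]
wrist_force: [0.0, 0.8, -1.0]
finger_gap: 0.411
gripper_force: 39.9
```

Request:
step_arm(increments=[{"translation": [0, 0, 0], "dr": [0, 0, 0], "jaw": 25}, {"translation": [0, 0, 0], "dr": [0, 0, 0], "jaw": 25}, {"translation": [0, 0, -0.2], "dr": [0, 0, 0], "jaw": 25}, {"translation": [0, 0, -0.4], "dr": [0, 0, 0], "jaw": 25}, {"translation": [0, 0, -0.5], "dr": [0, 0, 0], "jaw": 25}, {"translation": [0, 0, -0.5], "dr": [0, 0, 0], "jaw": 25}, {"translation": [0, 0, -0.5], "dr": [0, 0, 0], "jaw": 25}, {"translation": [0, 0, -0.3], "dr": [0, 0, 0], "jaw": 25}])

```text
t: 5.65
ee_pos: [0.4589, 0.0927, 0.1274]
tool_rot: [3.139, -0.0, 1.487]
wrist_force: [0.9, -0.5, -1.2]
finger_gap: 0.409
gripper_force: 40.0
```

Request:
step_arm(increments=[{"translation": [-0.3, 0.4, 0], "dr": [0, 0, 0], "jaw": 25}, {"translation": [-0.5, 0.75, 0], "dr": [0, 0, 0], "jaw": 25}, {"translation": [-0.6, 0.9, 0], "dr": [0, 0, 0], "jaw": 25}, {"translation": [-0.6, 0.9, 0], "dr": [0, 0, 0], "jaw": 25}, {"translation": [-0.6, 0.9, 0], "dr": [0, 0, 0], "jaw": 25}, {"translation": [-0.5, 0.73, 0], "dr": [0, 0, 0], "jaw": 25}, {"translation": [-0.3, 0.4, 0], "dr": [0, 0, 0], "jaw": 25}, {"translation": [0, 0, 0], "dr": [0, 0, -0.75], "jaw": 25}])

```text
t: 6.45
ee_pos: [0.6466, -0.0619, 0.1247]
tool_rot: [-3.141, 0.001, 1.56]
wrist_force: [-1.1, 0.8, -1.5]
finger_gap: 0.411
gripper_force: 40.3
```

Request:
step_arm(increments=[{"translation": [0, 0, 0], "dr": [0, 0, 0], "jaw": 25}, {"translation": [0, 0, 0.3], "dr": [0, 0, 0], "jaw": 25}, {"translation": [0, 0, 0.5], "dr": [0, 0, 0], "jaw": 25}, {"translation": [0, 0, 0.4], "dr": [0, 0, 0], "jaw": 25}, {"translation": [0, 0, 0.2], "dr": [0, 0, 0], "jaw": 25}, {"translation": [0, 0, 0], "dr": [0, 0, 0], "jaw": 25}, {"translation": [0, 0, 0], "dr": [0, 0, 0], "jaw": 25}, {"translation": [0, 0, 0], "dr": [0, 0, 0], "jaw": 25}])

```text
t: 7.25
ee_pos: [0.6461, -0.0595, 0.0705]
tool_rot: [3.14, 0.0, 1.562]
wrist_force: [-0.0, -0.4, 0.0]
finger_gap: 0.412
gripper_force: 40.3
```

```bash
python3 - <<'E'
from h import *
for n,(a,b,c,d) in(('side',(110,260,280,480)),('top',(70,200,200,400))):
    t=snap(n);c=t['color'][a:b,c:d];cv2.imwrite(f'pics/{n}2.png',cv2.resize(c,None,fx=3,fy=3)[:,:,::-1])
E
```

```text
(no output)
```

View pics/side2.png

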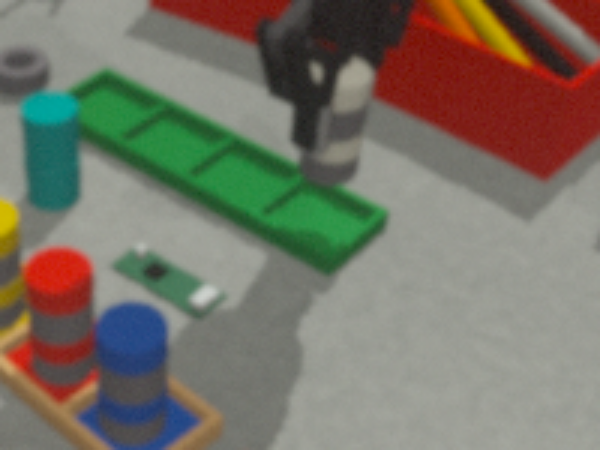

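The white jar is held upright over the right-end pocket (jar foot at crop (330,170)); I lower and release.

Request:
step_arm(increments=[{"translation": [0, 0, 0.3], "dr": [0, 0, 0], "jaw": 25}, {"translation": [0, 0, 0.4], "dr": [0, 0, 0], "jaw": 25}, {"translation": [0, 0, 0.2], "dr": [0, 0, 0], "jaw": 25}, {"translation": [0, 0, 0.1], "dr": [0, 0, 0], "jaw": 25}, {"translation": [0, 0, 0.05], "dr": [0, 0, 0], "jaw": 25}, {"translation": [0, 0, 0], "dr": [0, 0, 0], "jaw": 25}, {"translation": [0, 0, 0], "dr": [0, 0, 0], "jaw": 25}, {"translation": [0, 0, 0], "dr": [0, 0, 0], "jaw": 25}])

```text
t: 8.15
ee_pos: [0.6453, -0.0595, 0.0278]
tool_rot: [-3.141, -0.0, 1.562]
wrist_force: [-3.7, 0.4, 7.9]
finger_gap: 0.414
gripper_force: 40.7
```

Request:
step_arm(increments=[{"translation": [0, 0, 0], "dr": [0, 0, 0], "jaw": 40}, {"translation": [0, 0, 0], "dr": [0, 0, 0], "jaw": 62}, {"translation": [0, 0, 0], "dr": [0, 0, 0], "jaw": 62}, {"translation": [0, 0, 0], "dr": [0, 0, 0], "jaw": 62}, {"translation": [0, 0, -0.5], "dr": [0, 0, 0], "jaw": 62}, {"translation": [0, 0, -0.8], "dr": [0, 0, 0], "jaw": 62}, {"translation": [0, 0, -0.8], "dr": [0, 0, 0], "jaw": 62}, {"translation": [0, 0, -0.3], "dr": [0, 0, 0], "jaw": 62}])

```text
t: 8.95
ee_pos: [0.6474, -0.0598, 0.1275]
tool_rot: [3.136, 0.001, 1.562]
wrist_force: [0.7, -0.1, 0.2]
finger_gap: 0.727
gripper_force: 0.0
```

```bash
python3 - <<'E'
from h import *
t=snap('side')
c=t['color'][110:260,280:480];cv2.imwrite('pics/side3.png',cv2.resize(c,None,fx=3,fy=3)[:,:,::-1])
E
```

```text
(no output)
```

View pics/side3.png

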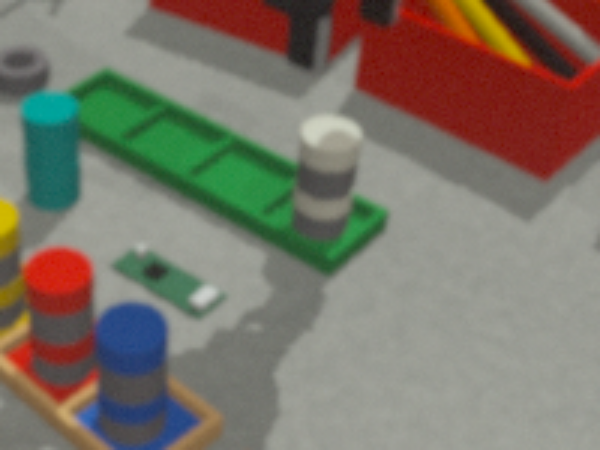

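White stands upright in the right-end pocket (foot at crop (320,228)). Next is yellow.

Request:
step_arm(increments=[{"translation": [0.2, -0.4, 0], "dr": [0, 0, 0], "jaw": 62}, {"translation": [0.4, -0.85, 0], "dr": [0, 0, 0], "jaw": 62}, {"translation": [0.5, -1, 0], "dr": [0, 0, 0], "jaw": 62}, {"translation": [0.5, -1, 0], "dr": [0, 0, 0], "jaw": 62}, {"translation": [0.4, -0.9, 0], "dr": [0, 0, 0], "jaw": 62}, {"translation": [0.26, -0.7, 0], "dr": [0, 0, 0], "jaw": 62}, {"translation": [0, 0, 0], "dr": [0, 0, 0.75], "jaw": 62}, {"translation": [0, 0, 0.4], "dr": [0, 0, 0], "jaw": 62}])

```text
t: 9.8
ee_pos: [0.4524, 0.0331, 0.1078]
tool_rot: [3.139, -0.0, 1.485]
wrist_force: [0.4, 0.3, 0.0]
finger_gap: 0.725
gripper_force: 0.0
```

Request:
step_arm(increments=[{"translation": [0, 0, 0.3], "dr": [0, 0, 0], "jaw": 62}, {"translation": [0, 0, 0.6], "dr": [0, 0, 0], "jaw": 62}, {"translation": [0, 0, 0.7], "dr": [0, 0, 0], "jaw": 62}, {"translation": [0, 0, 0.3], "dr": [0, 0, 0], "jaw": 62}, {"translation": [0, 0, 0], "dr": [0, 0, 0], "jaw": 62}, {"translation": [0, 0, 0], "dr": [0, 0, 0], "jaw": 25}, {"translation": [0, 0, 0], "dr": [0, 0, 0], "jaw": 25}, {"translation": [0, 0, 0], "dr": [0, 0, 0], "jaw": 25}])

```text
t: 10.6
ee_pos: [0.4533, 0.0326, 0.0326]
tool_rot: [3.139, -0.0, 1.487]
wrist_force: [1.0, 0.2, 1.6]
finger_gap: 0.411
gripper_force: 40.1
```

Request:
step_arm(increments=[{"translation": [0, 0, 0], "dr": [0, 0, 0], "jaw": 25}, {"translation": [0, 0, 0], "dr": [0, 0, 0], "jaw": 25}, {"translation": [0, 0, -0.2], "dr": [0, 0, 0], "jaw": 25}, {"translation": [0, 0, -0.4], "dr": [0, 0, 0], "jaw": 25}, {"translation": [0, 0, -0.5], "dr": [0, 0, 0], "jaw": 25}, {"translation": [0, 0, -0.5], "dr": [0, 0, 0], "jaw": 25}, {"translation": [0, 0, -0.5], "dr": [0, 0, 0], "jaw": 25}, {"translation": [0, 0, -0.4], "dr": [0, 0, 0], "jaw": 25}])

```text
t: 11.4
ee_pos: [0.4522, 0.0327, 0.1329]
tool_rot: [3.141, -0.0, 1.487]
wrist_force: [-0.1, 0.6, -0.5]
finger_gap: 0.413
gripper_force: 40.0
```

Request:
step_arm(increments=[{"translation": [-0.03, 0.4, 0], "dr": [0, 0, 0], "jaw": 25}, {"translation": [-0.06, 0.8, 0], "dr": [0, 0, 0], "jaw": 25}, {"translation": [-0.07, 0.9, 0], "dr": [0, 0, 0], "jaw": 25}, {"translation": [-0.07, 0.9, 0], "dr": [0, 0, 0], "jaw": 25}, {"translation": [-0.07, 0.9, 0], "dr": [0, 0, 0], "jaw": 25}, {"translation": [-0.06, 0.6, 0], "dr": [0, 0, 0], "jaw": 25}, {"translation": [-0.03, 0.36, 0], "dr": [0, 0, 0], "jaw": 25}, {"translation": [0, 0, 0], "dr": [0, 0, -0.75], "jaw": 25}])

```text
t: 12.2
ee_pos: [0.6458, 0.0003, 0.1313]
tool_rot: [3.142, 0.0, 1.562]
wrist_force: [-0.7, 0.4, -1.6]
finger_gap: 0.412
gripper_force: 40.3
```

Request:
step_arm(increments=[{"translation": [0, 0, 0.2], "dr": [0, 0, 0], "jaw": 25}, {"translation": [0, 0, 0.4], "dr": [0, 0, 0], "jaw": 25}, {"translation": [0, 0, 0.5], "dr": [0, 0, 0], "jaw": 25}, {"translation": [0, 0, 0.4], "dr": [0, 0, 0], "jaw": 25}, {"translation": [0, 0, 0.2], "dr": [0, 0, 0], "jaw": 25}, {"translation": [0, 0, 0], "dr": [0, 0, 0], "jaw": 25}, {"translation": [0, 0, 0], "dr": [0, 0, 0], "jaw": 25}, {"translation": [0, 0, 0], "dr": [0, 0, 0], "jaw": 25}])

```text
t: 13.0
ee_pos: [0.6454, 0.0007, 0.0646]
tool_rot: [3.14, 0.0, 1.562]
wrist_force: [-1.6, -0.2, -0.1]
finger_gap: 0.413
gripper_force: 40.2
```

Request:
step_arm(increments=[{"translation": [0, 0, 0.3], "dr": [0, 0, 0], "jaw": 25}, {"translation": [0, 0, 0.35], "dr": [0, 0, 0], "jaw": 25}, {"translation": [0, 0, 0.15], "dr": [0, 0, 0], "jaw": 25}, {"translation": [0, 0, 0.06], "dr": [0, 0, 0], "jaw": 25}, {"translation": [0, 0, 0], "dr": [0, 0, 0], "jaw": 25}, {"translation": [0, 0, 0], "dr": [0, 0, 0], "jaw": 25}, {"translation": [0, 0, 0], "dr": [0, 0, 0], "jaw": 25}, {"translation": [0, 0, 0], "dr": [0, 0, 0], "jaw": 25}])

```text
t: 13.8
ee_pos: [0.6444, 0.0008, 0.0293]
tool_rot: [-3.141, -0.0, 1.562]
wrist_force: [-4.3, 0.5, 8.7]
finger_gap: 0.411
gripper_force: 40.7
```

Request:
step_arm(increments=[{"translation": [0, 0, 0], "dr": [0, 0, 0], "jaw": 40}, {"translation": [0, 0, 0], "dr": [0, 0, 0], "jaw": 62}, {"translation": [0, 0, 0], "dr": [0, 0, 0], "jaw": 62}, {"translation": [0, 0, 0], "dr": [0, 0, 0], "jaw": 62}, {"translation": [0, 0, -0.5], "dr": [0, 0, 0], "jaw": 62}, {"translation": [0, 0, -0.8], "dr": [0, 0, 0], "jaw": 62}, {"translation": [0, 0, -0.8], "dr": [0, 0, 0], "jaw": 62}, {"translation": [0, 0, -0.3], "dr": [0, 0, 0], "jaw": 62}])

```text
t: 14.6
ee_pos: [0.6467, 0.0006, 0.129]
tool_rot: [3.136, 0.0, 1.562]
wrist_force: [0.9, -0.1, 0.7]
finger_gap: 0.727
gripper_force: 0.0
```

Request:
step_arm(increments=[{"translation": [-0.06, -0.4, 0], "dr": [0, 0, 0], "jaw": 62}, {"translation": [-0.13, -0.85, 0], "dr": [0, 0, 0], "jaw": 62}, {"translation": [-0.15, -1, 0], "dr": [0, 0, 0], "jaw": 62}, {"translation": [-0.15, -1, 0], "dr": [0, 0, 0], "jaw": 62}, {"translation": [-0.15, -0.94, 0], "dr": [0, 0, 0], "jaw": 62}, {"translation": [-0.1, -0.7, 0], "dr": [0, 0, 0], "jaw": 62}, {"translation": [0, 0, 0], "dr": [0, 0, 0.75], "jaw": 62}, {"translation": [0, 0, 0.4], "dr": [0, 0, 0], "jaw": 62}])

```text
t: 15.4
ee_pos: [0.4494, -0.0274, 0.1102]
tool_rot: [3.138, 0.0, 1.484]
wrist_force: [1.8, -0.1, -0.6]
finger_gap: 0.731
gripper_force: 0.0
```

```bash
python3 - <<'E'
from h import *
t=snap('side')
c=t['color'][100:300,200:440];cv2.imwrite('pics/side4.png',cv2.resize(c,None,fx=3,fy=3)[:,:,::-1])
E
```

```text
(no output)
```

View pics/side4.png

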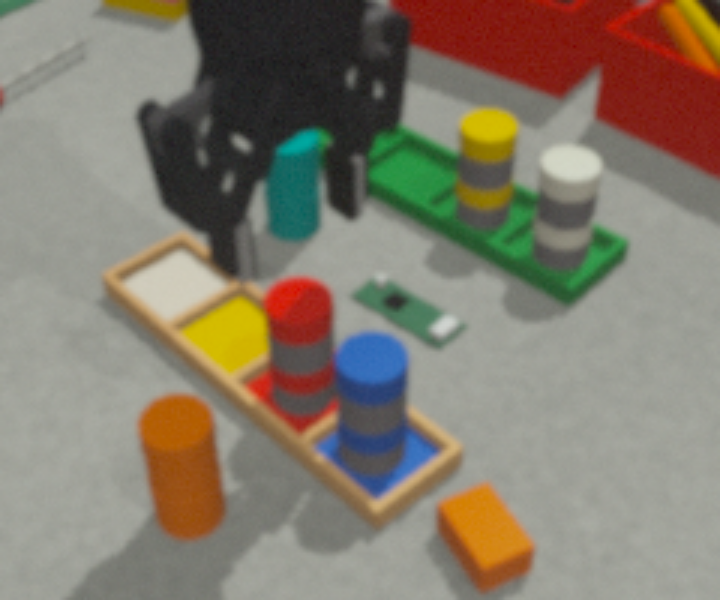

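Yellow (485,220) and white (560,260) stand upright in their pockets, and the gripper is above red (300,310). I grasp red.

Request:
step_arm(increments=[{"translation": [0, 0, 0.3], "dr": [0, 0, 0], "jaw": 62}, {"translation": [0, 0, 0.6], "dr": [0, 0, 0], "jaw": 62}, {"translation": [0, 0, 0.7], "dr": [0, 0, 0], "jaw": 62}, {"translation": [0, 0, 0.35], "dr": [0, 0, 0], "jaw": 62}, {"translation": [0, 0, 0], "dr": [0, 0, 0], "jaw": 62}, {"translation": [0, 0, 0], "dr": [0, 0, 0], "jaw": 25}, {"translation": [0, 0, 0], "dr": [0, 0, 0], "jaw": 25}, {"translation": [0, 0, 0], "dr": [0, 0, 0], "jaw": 25}])

```text
t: 16.25
ee_pos: [0.4497, -0.0272, 0.032]
tool_rot: [3.14, 0.0, 1.487]
wrist_force: [-0.1, 1.0, -0.5]
finger_gap: 0.409
gripper_force: 39.9
```

Request:
step_arm(increments=[{"translation": [0, 0, 0], "dr": [0, 0, 0], "jaw": 25}, {"translation": [0, 0, 0], "dr": [0, 0, 0], "jaw": 25}, {"translation": [0, 0, -0.2], "dr": [0, 0, 0], "jaw": 25}, {"translation": [0, 0, -0.4], "dr": [0, 0, 0], "jaw": 25}, {"translation": [0, 0, -0.5], "dr": [0, 0, 0], "jaw": 25}, {"translation": [0, 0, -0.5], "dr": [0, 0, 0], "jaw": 25}, {"translation": [0, 0, -0.5], "dr": [0, 0, 0], "jaw": 25}, {"translation": [0, 0, -0.4], "dr": [0, 0, 0], "jaw": 25}])

```text
t: 17.05
ee_pos: [0.4487, -0.027, 0.1324]
tool_rot: [3.141, 0.0, 1.487]
wrist_force: [0.8, 0.1, -0.3]
finger_gap: 0.409
gripper_force: 40.0
```

Request:
step_arm(increments=[{"translation": [0.2, 0.4, 0], "dr": [0, 0, 0], "jaw": 25}, {"translation": [0.4, 0.75, 0], "dr": [0, 0, 0], "jaw": 25}, {"translation": [0.5, 0.85, 0], "dr": [0, 0, 0], "jaw": 25}, {"translation": [0.5, 0.85, 0], "dr": [0, 0, 0], "jaw": 25}, {"translation": [0.5, 0.85, 0], "dr": [0, 0, 0], "jaw": 25}, {"translation": [0.3, 0.6, 0], "dr": [0, 0, 0], "jaw": 25}, {"translation": [0.2, 0.39, 0], "dr": [0, 0, 0], "jaw": 25}, {"translation": [0, 0, 0], "dr": [0, 0, -0.75], "jaw": 25}])

```text
t: 17.85
ee_pos: [0.6456, 0.0619, 0.1307]
tool_rot: [-3.141, -0.0, 1.563]
wrist_force: [-0.0, -0.6, -1.3]
finger_gap: 0.415
gripper_force: 40.4
```

Request:
step_arm(increments=[{"translation": [0, 0, 0.2], "dr": [0, 0, 0], "jaw": 25}, {"translation": [0, 0, 0.4], "dr": [0, 0, 0], "jaw": 25}, {"translation": [0, 0, 0.5], "dr": [0, 0, 0], "jaw": 25}, {"translation": [0, 0, 0.4], "dr": [0, 0, 0], "jaw": 25}, {"translation": [0, 0, 0.2], "dr": [0, 0, 0], "jaw": 25}, {"translation": [0, 0, 0], "dr": [0, 0, 0], "jaw": 25}, {"translation": [0, 0, 0], "dr": [0, 0, 0], "jaw": 25}, {"translation": [0, 0, 0], "dr": [0, 0, 0], "jaw": 25}])

```text
t: 18.65
ee_pos: [0.6453, 0.0608, 0.0642]
tool_rot: [3.14, -0.0, 1.562]
wrist_force: [-0.6, 0.2, -1.1]
finger_gap: 0.412
gripper_force: 40.4
```

Request:
step_arm(increments=[{"translation": [0, 0, 0.3], "dr": [0, 0, 0], "jaw": 25}, {"translation": [0, 0, 0.35], "dr": [0, 0, 0], "jaw": 25}, {"translation": [0, 0, 0.15], "dr": [0, 0, 0], "jaw": 25}, {"translation": [0, 0, 0.06], "dr": [0, 0, 0], "jaw": 25}, {"translation": [0, 0, 0], "dr": [0, 0, 0], "jaw": 25}, {"translation": [0, 0, 0], "dr": [0, 0, 0], "jaw": 25}, {"translation": [0, 0, 0], "dr": [0, 0, 0], "jaw": 25}, {"translation": [0, 0, 0], "dr": [0, 0, 0], "jaw": 25}])

```text
t: 19.45
ee_pos: [0.644, 0.0609, 0.0286]
tool_rot: [-3.141, 0.0, 1.562]
wrist_force: [-4.2, -0.4, 6.7]
finger_gap: 0.415
gripper_force: 40.8
```

Request:
step_arm(increments=[{"translation": [0, 0, 0], "dr": [0, 0, 0], "jaw": 40}, {"translation": [0, 0, 0], "dr": [0, 0, 0], "jaw": 62}, {"translation": [0, 0, 0], "dr": [0, 0, 0], "jaw": 62}, {"translation": [0, 0, 0], "dr": [0, 0, 0], "jaw": 62}, {"translation": [0, 0, -0.5], "dr": [0, 0, 0], "jaw": 62}, {"translation": [0, 0, -0.8], "dr": [0, 0, 0], "jaw": 62}, {"translation": [0, 0, -0.8], "dr": [0, 0, 0], "jaw": 62}, {"translation": [0, 0, -0.3], "dr": [0, 0, 0], "jaw": 62}])

```text
t: 20.25
ee_pos: [0.6465, 0.0609, 0.1287]
tool_rot: [3.136, -0.0, 1.562]
wrist_force: [0.6, 0.5, 0.0]
finger_gap: 0.725
gripper_force: 0.0
```

Request:
step_arm(increments=[{"translation": [-0.35, -0.5, 0], "dr": [0, 0, 0], "jaw": 62}, {"translation": [-0.65, -0.9, 0], "dr": [0, 0, 0], "jaw": 62}, {"translation": [-0.7, -0.95, 0], "dr": [0, 0, 0], "jaw": 62}, {"translation": [-0.7, -0.95, 0], "dr": [0, 0, 0], "jaw": 62}, {"translation": [-0.7, -0.95, 0], "dr": [0, 0, 0], "jaw": 62}, {"translation": [-0.55, -0.75, 0], "dr": [0, 0, 0], "jaw": 62}, {"translation": [0, 0, 0], "dr": [0, 0, 0.75], "jaw": 62}, {"translation": [0, 0, 0.4], "dr": [0, 0, 0], "jaw": 62}])

```text
t: 21.05
ee_pos: [0.4437, -0.0846, 0.1099]
tool_rot: [3.138, 0.001, 1.482]
wrist_force: [1.1, -0.2, 0.3]
finger_gap: 0.72
gripper_force: 0.0
```

Request:
step_arm(increments=[{"translation": [0.02, 0, 0.3], "dr": [0, 0, 0], "jaw": 62}, {"translation": [0, 0, 0.6], "dr": [0, 0, 0], "jaw": 62}, {"translation": [0, 0, 0.7], "dr": [0, 0, 0], "jaw": 62}, {"translation": [0, 0, 0.35], "dr": [0, 0, 0], "jaw": 62}, {"translation": [0, 0, 0], "dr": [0, 0, 0], "jaw": 62}, {"translation": [0, 0, 0], "dr": [0, 0, 0], "jaw": 25}, {"translation": [0, 0, 0], "dr": [0, 0, 0], "jaw": 25}, {"translation": [0, 0, 0], "dr": [0, 0, 0], "jaw": 25}])

```text
t: 21.85
ee_pos: [0.444, -0.0827, 0.0316]
tool_rot: [3.14, 0.0, 1.487]
wrist_force: [0.2, 0.0, -0.5]
finger_gap: 0.412
gripper_force: 39.9
```

Request:
step_arm(increments=[{"translation": [0, 0, 0], "dr": [0, 0, 0], "jaw": 25}, {"translation": [0, 0, 0], "dr": [0, 0, 0], "jaw": 25}, {"translation": [0, 0, -0.2], "dr": [0, 0, 0], "jaw": 25}, {"translation": [0, 0, -0.4], "dr": [0, 0, 0], "jaw": 25}, {"translation": [0, 0, -0.5], "dr": [0, 0, 0], "jaw": 25}, {"translation": [0, 0, -0.5], "dr": [0, 0, 0], "jaw": 25}, {"translation": [0, 0, -0.5], "dr": [0, 0, 0], "jaw": 25}, {"translation": [0, 0, -0.4], "dr": [0, 0, 0], "jaw": 25}])

```text
t: 22.65
ee_pos: [0.4432, -0.0826, 0.1321]
tool_rot: [3.141, 0.0, 1.487]
wrist_force: [0.1, 1.1, -1.5]
finger_gap: 0.41
gripper_force: 40.0
```

Request:
step_arm(increments=[{"translation": [0.45, 0.4, 0], "dr": [0, 0, 0], "jaw": 25}, {"translation": [0.85, 0.7, 0], "dr": [0, 0, 0], "jaw": 25}, {"translation": [0.95, 0.8, 0], "dr": [0, 0, 0], "jaw": 25}, {"translation": [0.95, 0.8, 0], "dr": [0, 0, 0], "jaw": 25}, {"translation": [0.95, 0.8, 0], "dr": [0, 0, 0], "jaw": 25}, {"translation": [0.85, 0.7, 0], "dr": [0, 0, 0], "jaw": 25}, {"translation": [0.5, 0.4, 0], "dr": [0, 0, 0], "jaw": 25}, {"translation": [0, 0, 0], "dr": [0, 0, -0.75], "jaw": 25}])

```text
t: 23.45
ee_pos: [0.6462, 0.1243, 0.1303]
tool_rot: [3.141, -0.001, 1.565]
wrist_force: [0.2, 0.0, -1.2]
finger_gap: 0.409
gripper_force: 40.4
```

Request:
step_arm(increments=[{"translation": [0, 0, 0.2], "dr": [0, 0, 0], "jaw": 25}, {"translation": [0, 0, 0.4], "dr": [0, 0, 0], "jaw": 25}, {"translation": [0, 0, 0.5], "dr": [0, 0, 0], "jaw": 25}, {"translation": [0, 0, 0.4], "dr": [0, 0, 0], "jaw": 25}, {"translation": [0, 0, 0.2], "dr": [0, 0, 0], "jaw": 25}, {"translation": [0, 0, 0], "dr": [0, 0, 0], "jaw": 25}, {"translation": [0, 0, 0], "dr": [0, 0, 0], "jaw": 25}, {"translation": [0, 0, 0], "dr": [0, 0, 0], "jaw": 25}])

```text
t: 24.25
ee_pos: [0.6458, 0.1213, 0.0638]
tool_rot: [3.14, -0.0, 1.562]
wrist_force: [0.2, -0.2, -0.8]
finger_gap: 0.409
gripper_force: 40.4
```

Request:
step_arm(increments=[{"translation": [0, 0, 0.3], "dr": [0, 0, 0], "jaw": 25}, {"translation": [0, 0, 0.35], "dr": [0, 0, 0], "jaw": 25}, {"translation": [0, 0, 0.15], "dr": [0, 0, 0], "jaw": 25}, {"translation": [0, 0, 0.06], "dr": [0, 0, 0], "jaw": 25}, {"translation": [0, 0, 0], "dr": [0, 0, 0], "jaw": 25}, {"translation": [0, 0, 0], "dr": [0, 0, 0], "jaw": 25}, {"translation": [0, 0, 0], "dr": [0, 0, 0], "jaw": 25}, {"translation": [0, 0, 0], "dr": [0, 0, 0], "jaw": 25}])

```text
t: 25.05
ee_pos: [0.6446, 0.1213, 0.0281]
tool_rot: [-3.141, 0.0, 1.562]
wrist_force: [-3.4, -0.7, 5.8]
finger_gap: 0.413
gripper_force: 40.8
```

Request:
step_arm(increments=[{"translation": [0, 0, 0], "dr": [0, 0, 0], "jaw": 40}, {"translation": [0, 0, 0], "dr": [0, 0, 0], "jaw": 62}, {"translation": [0, 0, 0], "dr": [0, 0, 0], "jaw": 62}, {"translation": [0, 0, 0], "dr": [0, 0, 0], "jaw": 62}, {"translation": [0, 0, -0.5], "dr": [0, 0, 0], "jaw": 62}, {"translation": [0, 0, -0.8], "dr": [0, 0, 0], "jaw": 62}, {"translation": [0, 0, -0.8], "dr": [0, 0, 0], "jaw": 62}, {"translation": [0, 0, -0.5], "dr": [0, 0, 0], "jaw": 62}])

```text
t: 25.85
ee_pos: [0.6461, 0.1214, 0.1351]
tool_rot: [3.138, -0.0, 1.562]
wrist_force: [0.5, -0.4, -0.2]
finger_gap: 0.729
gripper_force: 0.0
```

Request:
step_arm(increments=[{"translation": [0, -0.6, -0.4], "dr": [0, 0, 0], "jaw": 62}, {"translation": [0, -1, -0.4], "dr": [0, 0, 0], "jaw": 62}, {"translation": [0, -1, 0], "dr": [0, 0, 0], "jaw": 62}, {"translation": [0, -1, 0], "dr": [0, 0, 0], "jaw": 62}, {"translation": [0, -1, 0], "dr": [0, 0, 0], "jaw": 62}, {"translation": [0, -0.5, 0], "dr": [0, 0, 0], "jaw": 62}, {"translation": [0, 0, 0], "dr": [0, 0, 0], "jaw": 62}, {"translation": [0, 0, 0], "dr": [0, 0, 0], "jaw": 62}])

```text
t: 26.65
ee_pos: [0.4413, 0.1232, 0.1645]
tool_rot: [3.14, -0.0, 1.562]
wrist_force: [0.8, 0.2, 0.7]
finger_gap: 0.725
gripper_force: 0.0
```

```bash
python3 - <<'E'
from h import *
s=snap('side');t=snap('top')
a=cv2.resize(s['color'][100:240,230:430],None,fx=3,fy=3);b=cv2.resize(t['color'][80:140,200:400],None,fx=3,fy=3)
cv2.imwrite('pics/end.png',np.vstack([a,b])[:,:,::-1])
E
```

```text
(no output)
```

View pics/end.png

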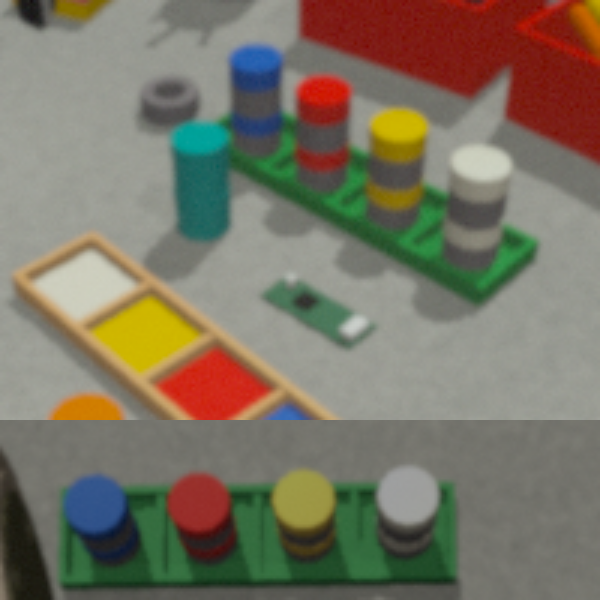

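All four jars stand upright, one per pocket. In the top view they run blue (100,515), red (202,515), yellow (305,515), white (407,510), which is the mirror of the rack order.

```bash
python3 -c "
from h import *
print(manip.job_done())"
```

```text
the job is handed in; nothing more can be done
None
```

The job is handed in: all four jars stand upright and released in the green tray, in the order blue, red, yellow, white from left to right (the reverse of the rack), after about 27 s of robot time.

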